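# Open the locked test fixture and hold its lid at 45 degrees

## Robot

A 6-joint arm with a two-finger parallel gripper is mounted at the origin on a cart in front of the work surface, level with it; the furniture and walls round the work are solid. World frame = base frame: x ahead of the robot, y to its left, z up, the work surface at z = 0. Lengths are in m, angles in rad, forces in N, time in s.
With the tool pointing down it reaches from about 0.35 to 0.775 m from the base axis. Payload 5.5 kg.
Tool frame: the origin (TCP) lies on the centre line of the jaws, within the pads' length; the fingertips stand tcp_to_tips ahead of it and the grasp point (between the pads) is the TCP (tcp_to_tips is the distance from the TCP to the fingertips, in m); z points along the fingers, y is the line along which they close (so a half turn about z gives the same grasp; the last joint's range is limited). The gripper opens to 85 mm and grips with 20 to 120 N. Pads are 22 mm wide; open, the fingers measure 114 mm over their backs; the gripper's body (76 mm by 85 mm) begins 54 mm behind the grasp point. The pads swing forward as they close: fully open they stand 13 mm farther back than shut.
Start: joints at [1.139, 0.313, 0.046, 1.304, 0, 1.431], TCP at [0.165, 0.551, 0.212] pointing down, gripper open.
Joint ranges: [-2.76, 2.76], [-0.86, 1.69], [-1.03, 1.26], [-2.2, 2.34], [-1.47, 1.5], [-3.14, 3.14]. Speed limits (rad/s): [2.57, 2.57, 3.14, 3.14, 3.14, 3.14].

## Interface

Orientations are given as a unit quaternion [w, x, y, z].
In Python, from workcell import read_state, read_camera, close_job, tcp_to_tips gives the robot as it stands.
- The arm moves only by the tool drive_tool, never from a script. Its argument "steps" is a list of rows, each a list of 3 entries, a list of its own where there are three numbers: the shift along the tool's x, y, z normalised to -1 to 1, where 1 is 0.2 m, then the turn, a rotation vector about the tool's x, y, z normalised to -1 to 1, where 1 is 60 degrees, then the opening, from -1 (shut) to 1 (fully open). In form: [[[tx, ty, tz], [ax, ay, az], jaw], ...]. A call has 1 to 8 rows; each row is the pose to reach, as a shift and turn from the pose commanded when the call began, along the tool's axes at that moment; what a row does not reach only later rows make up. A row lasts 1/8 s, in which the tool goes at most 62.5 mm and 10.7 degrees, less where a joint would pass 70% of its speed; a pose out of reach is approached as far as the arm can. A call with a number of a shift or a turn outside -1 to 1 is refused whole. A call with a gripper value outside its range is refused whole. The fingers move at their own pace and stop on an object; "grip_force" is the grip in N (left out, the last holds). Time passes only in rows, so rows that repeat a pose let the fingers close. It gives the time, the measured TCP pose, the force, the opening and the grip force at its end, in the units of the state.
- read_state(): the state, without advancing time (a new reading comes with each control period).
- read_camera(name): name is "scene" or "side" or "wrist"; returns a dict with "frame" (400x640x3 uint8, red, green, blue), "depth" (400x640 float32, m along the optical axis (not along the pixel's ray), 0 where there is no reading), "fx", "fy", "cx", "cy" (pixels), "pose" (4x4, takes a point from camera to world coordinates); the wrist camera has in their place "tool_from_camera" (4x4, takes a point from camera to tool coordinates, whose origin is the TCP and whose axes are the flange's). Camera axes: x right, y down, z forward; pixel columns grow to the right and rows downward; lengths in m; the calibration is good to about 2 mm. A picture is of the moment at which its call begins: read the wrist's pose just before it.
- close_job(): hands the job in; it is judged then, once.
The state is a dict: "clock": time; "qpos": joint angles; "qvel": joint speeds; "joint_efforts": joint torques, N m; "eef_pos": TCP position; "tool_rot": TCP orientation; "force": force on the tool from outside, world axes, zero at the start; "ft_torque": the same for the moment, N m; "finger_gap": finger opening in m; "finger_force": force on a finger pad.
Only numpy, scipy, OpenCV 4.12 (cv2) and the standard library are available. Lean on these libraries where they do the work, as an engineer would, in place of code of your own. Each camera call takes 0.05 s, during which the arm holds its last target. There are 200 camera calls.

## Task

Free the lock bar of the board test fixture by turning its clamp knob anticlockwise to the stop, draw the bar fully out towards the front of the fixture, then lift the lid by its pull bar and hold it half open, at 45 degrees, so that a colleague can clean the probe pins. The lid falls shut by itself, so finish while still holding it there with the gripper; leave the knob free and the bar drawn, and do not disturb the other things on the desk.

Things in the scene. Friction and masses are not known exactly. Their poses are not given: they have to be found in the camera images.
- fixture: Board test fixture standing fixed on the desk: a painted box 170 (x) x 250 (y) x 56 mm high. Origin: centre of its footprint on the desk; x points from its front (pull-bar side, towards the robot) to its back (hinge side), y to its left, z up. Left of y = -44 mm it is a well covered by the lid; the strip to the right (y -125 to -50 mm) is a deck carrying the lock bar and clamp knob. Lid and lock parts keep this frame's yaw.
- lid_hinge (a point): Middle of the lid's hinge axis, at (75, 37.5, 62) mm in the fixture's frame; the axis runs along the fixture's y.
- lid_handle (a point): Centre of the lid's pull bar: a horizontal round steel bar of diameter 12 mm along the fixture's y, 96 mm between the centres of its two arms, 197 mm from the hinge axis. Shut, it is at (-122, 37.5, 62) mm in the fixture's frame, with a free gap of 36 mm between it and the lid's front edge and 56 mm of air below it. The bar is round, so it can turn between the fingers as the lid swings. The lid is to be held here, with the fingers' grip no more than 70 mm from this point.
- lid (a joint): Angle of the lid (aluminium frame 155 x 164 x 10 mm with a clear pane, about 0.35 kg, varies), rad: 0 shut and level, growing as the bar swings up and back about the hinge; 0.785 is 45 degrees, stop at 1.45. Its weight and a weak closing spring (0.12 N m/rad) shut it from any angle as soon as it is let go; 1 to 4 N at the pull bar carries it. Shut, a 18 mm wide ear on its right edge lies under the lock bar's tongue, so that it lifts no more than about 2 degrees.
- bar_tab (a point): Middle of the lock bar's upright pull tab, 10 mm below the tab's top edge. The tab is a steel plate 8 mm thick (fixture x), 30 mm wide (fixture y), rising 44 mm from the flat bar, top at z = 110 mm. Locked, this point is at (-70, -90, 100) mm in the fixture's frame; it moves to fixture -x as the bar is drawn. A low tongue (top at z = 75 mm) starts 43 mm behind the tab.
- lock_bar (a joint): Travel of the flat sliding lock bar towards the fixture's front (-x), m: 0 home, its tongue over the lid's ear; from 0.024 the tongue is clear; 0.034 fully drawn (stop). Friction about 2 N; it stays where it is left. With the clamp knob tight it has only 8 mm of play.
- knob_grip (a point): Middle of the clamp knob's wing grip, on the knob's upright axis, at (30, -90, 88) mm in the fixture's frame. The wing is a black upright bar 12 mm thick, 46 mm long, z = 75 to 101 mm, over a round collar of radius 19 mm.
- clamp_knob (a joint): Angle of the clamp knob, rad, positive anticlockwise seen from above: at 0 (tight) the wing lies along the fixture's y, across the lock bar; it starts between 0 and 0.25; from about 1.1 its key fits through the bar's slot and the bar is free; 1.40 is the stop (wing nearly in line with the bar). Friction 0.04 N m; it stays where it is left.
- usb_camera: Bystander, loose: grey webcam body, 56x66x26 mm; origin at the centre of its underside. To be left alone.
- white_carton: Bystander, loose: small white and red carton, 40x60x30 mm; origin at the centre of its underside. To be left alone.
- adapter: Bystander, loose: small white rounded mains adapter block, 34x58x26 mm; origin at the centre of its underside. To be left alone.
- screw_tin: Bystander, loose: round open aluminium tin with screws, diameter 51, height 19 mm; origin at the centre of its underside. To be left alone.

How it is judged:
On the way, in this order (a step that is already met when the one before it is completed fails the run):
1. the clamp knob is turned free while the lock bar is still home and the lid shut (value of joint clamp_knob above 1.15 rad and value of joint lock_bar below 0.02 m and value of joint lid below 0.08 rad), for 0.2 s.
2. the lock bar is drawn clear of the lid's ear while the lid is shut (value of joint lock_bar above 0.027 m and value of joint lid below 0.08 rad), for 0.2 s.
3. the gripper lifts the lid (value of joint lid above 0.3 rad and contact force between the fingers and lid above 0.5 N), for 0.1 s.
At the end, for the whole second after the job is handed in: The fingers hold the lid still at its pull bar (within 70 mm of the bar's centre, over 0.5 N), 45 degrees open within 7 degrees (0.663 to 0.907 rad, under 0.1 rad/s), nothing else propping it; the knob is past 1.1 rad and the lock bar drawn by over 26 mm (value of joint lid between 0.663 and 0.907 rad and value of joint clamp_knob above 1.1 rad and value of joint lock_bar above 0.026 m and velocity of joint lid between -0.1 and 0.1 rad/s and contact force between the fingers and lid above 0.5 N and distance between the grasp point and lid_handle below 0.07 m and contact force between lid and usb_camera below 0.2 N and contact force between lid and white_carton below 0.2 N and contact force between lid and adapter below 0.2 N and contact force between lid and screw_tin below 0.2 N); the arm keeps its last pose, push and grip.
It fails at once if a bystander is shoved more than 20 mm (distance of any of usb_camera, white_carton, adapter, screw_tin from where it was at the start of the episode above 0.02 m).
It fails at once if the lid is thrown open past 69 degrees (value of joint lid above 1.2 rad).
It also fails if it takes over 58 s, if anything falls off the work surface, if the arm or the gripper's body presses on something with over 40 N, if the wrist force passes 120 N, or if a joint passes its speed limit or range.

## Working session

There is one attempt and no reset: what is moved stays moved. The work goes in short steps, Python scripts to look and compute and a tool call to move; the robot and the scene stay as the last step left them, time stands still between calls to the robot, and variables do not carry over. Pictures are saved under pics/ and viewed, at most 10 in all, crops included, and the job is handed in when it is done.

Besides the shell and the picture viewer there is one more tool, called after ">>>" as name([rows], argument=value, ...), one row to a line, values as JSON. drive_tool: Moves the arm, as the interface text tells. Its arguments: {"type":"object","properties":{"steps":{"type":"array","items":{"type":"array"}},"grip_force":{"type":"number"}},"required":["steps"]}

```bash
mkdir -p pics; ls; python3 - <<'E'
from workcell import *
import cv2,numpy as np,pickle
s=read_state();print(s,tcp_to_tips)
for n in("scene","side"):
    c=read_camera(n);pickle.dump(c,open(n+".pkl","wb"))
    cv2.imwrite(f"pics/{n}.png",c["frame"][:,:,::-1]);print(n,c["fx"],c["pose"].round(3).tolist())
E
```

```text
pics
{'clock': 0.0, 'qpos': array([1.13939763e+00, 3.13965836e-01, 4.50036467e-02, 1.30356837e+00,
       1.44733599e-05, 1.43122932e+00]), 'qvel': array([-0.00120274, -0.00115646, -0.00278514,  0.00014854, -0.0012656 ,
       -0.00147303]), 'joint_efforts': array([ 4.57058222e-04, -4.80626786e+01,  2.98533297e+01,  1.94089237e-02,
        4.86272552e-05, -2.73035354e-07]), 'eef_pos': array([0.16519918, 0.55021665, 0.21063863]), 'tool_rot': array([-2.51141957e-04,  1.45398555e-01,  9.89372785e-01, -8.29983123e-04]), 'force': array([ 0.08704923, -0.32536407, -0.41218059]), 'ft_torque': array([-0.00674788, -0.02804414,  0.01531299]), 'finger_force': 0.0, 'finger_gap': 0.08541052443099253} 0.019
scene 497.04486288177685 [[0.644, -0.474, 0.601, -0.07], [-0.765, -0.386, 0.515, -0.688], [-0.012, -0.791, -0.611, 0.79], [0.0, 0.0, 0.0, 1.0]]
side 391.77024225418864 [[-1.0, 0.011, -0.023, 0.61], [0.026, 0.564, -0.825, 0.574], [0.004, -0.826, -0.564, 0.585], [0.0, 0.0, 0.0, 1.0]]
```

View pics/scene.png

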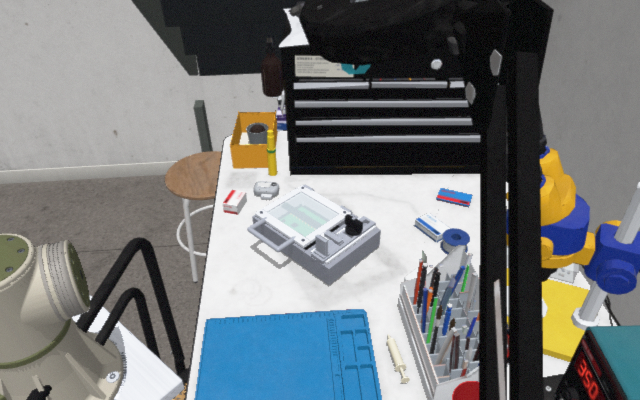

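View pics/side.png

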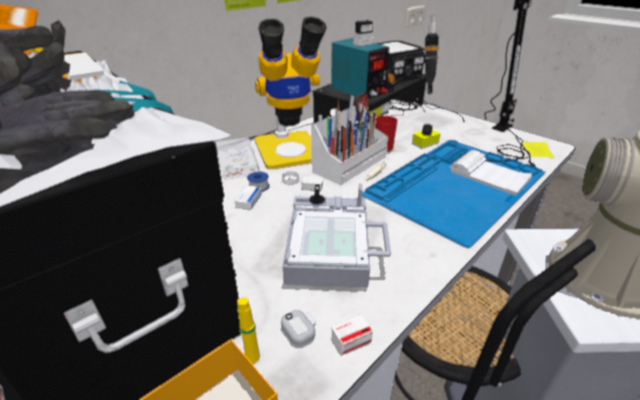

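The scene view shows the fixture around (315,230), with its pull bar at (268,250) on the robot side, knob at (354,225) and tab at about (330,240). The side view shows it at (330,240), with the carton and webcam nearer the camera and the tin and adapter behind the knob. Next I'll build a top-down height map.

```bash
cat > h.py <<'E'
import numpy as np
def cloud(c,T=None):
    d=c["depth"];v,u=np.indices(d.shape)
    P=np.stack([(u-c["cx"])*d/c["fx"],(v-c["cy"])*d/c["fy"],d,np.ones_like(d)],-1)
    return (P@(c["pose"] if T is None else T).T)[...,:3]
E
python3 - <<'E'
import pickle,cv2,numpy as np
from h import *
H=np.zeros((400,400,3),np.uint8);best=np.full((400,400),-1.)
A=[]
for n in("scene","side"):
    c=pickle.load(open(n+".pkl","rb"));P=cloud(c);m=c["depth"]>0
    if n=="scene":
        for uv in((354,225),(268,250),(330,240),(302,213)):print(uv,P[uv[1],uv[0]].round(3))
    p=P[m];col=c["frame"][m][:,::-1]
    A.append(p)
    i=((0.85-p[:,0])/0.0015).astype(int);j=((0.35-p[:,1])/0.0015).astype(int)
    k=(i>=0)&(i<400)&(j>=0)&(j<400)&(p[:,2]<.16)
    for a,b,z,cc in zip(i[k],j[k],p[k,2],col[k]):
        if z>best[a,b]:best[a,b]=z;H[a,b]=cc
p=np.vstack(A);np.save("p.npy",p)
cv2.imwrite("pics/top.png",np.hstack([H,cv2.applyColorMap((np.clip(best,0,.12)/.12*255).astype(np.uint8),cv2.COLORMAP_JET)]))
E
```

```text
(354, 225) [ 0.595 -0.202  0.093]
(268, 250) [ 0.485 -0.039  0.002]
(330, 240) [ 0.544 -0.176  0.07 ]
(302, 213) [ 0.578 -0.064  0.066]
```

View pics/top.png

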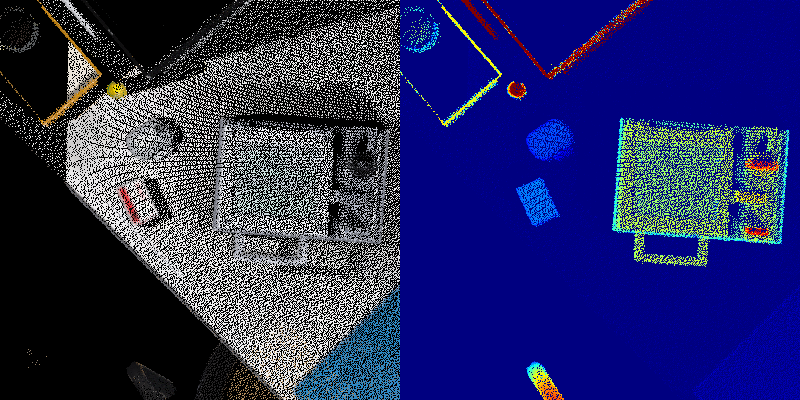

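The top map shows the fixture turned by about -4°, with the handle at the bottom and the knob and tab on the right-hand strip. Next I'll fit its pose.

```bash
python3 - <<'E'
import cv2,numpy as np,pickle
from h import *
p=np.load("p.npy")
k=(p[:,0]>.4)&(p[:,0]<.72)&(p[:,1]<.06)&(p[:,1]>-.26)
q=p[k]
b=q[(q[:,2]>.02)&(q[:,2]<.054)]
from scipy.optimize import minimize
def loc(t,q):
    c,s=np.cos(t[2]),np.sin(t[2]);d=q[:,:2]-t[:2];return np.c_[d[:,0]*c+d[:,1]*s,-d[:,0]*s+d[:,1]*c]
def cost(t):
    l=np.abs(loc(t,b));d=np.maximum(l[:,0]-.085,l[:,1]-.125)
    return np.minimum(np.abs(d),.006).mean()
best=min((minimize(cost,[x,y,a],method="Nelder-Mead",options=dict(initial_simplex=np.array([x,y,a])+np.array([[0,0,0],[.01,0,0],[0,.01,0],[0,0,.03]]))) for x in(.57,.58,.59) for y in(-.09,-.105,-.12) for a in(-.1,-.07,-.04)),key=lambda r:r.fun)
t=best.x;print(t,best.fun,len(b));np.save("t.npy",t)
l=np.c_[loc(t,q),q[:,2]]
f=lambda n,m:print(n,m.sum(),np.median(l[m],0).round(4),np.percentile(l[m],[3,97],axis=0).round(4).tolist())
strip=(l[:,1]<-.055)
f("knob",strip&(l[:,2]>.08)&(l[:,0]>0));f("tab",strip&(l[:,2]>.08)&(l[:,0]<-.02))
f("knobtop",strip&(l[:,2]>.098)&(l[:,0]>0));f("tabtop",strip&(l[:,2]>.105)&(l[:,0]<-.02))
f("bar",(l[:,2]>.05)&(l[:,0]<-.112))
m=strip&(l[:,2]>.09)&(l[:,0]>0)
for y in np.arange(-.12,-.06,.008):
    mm=m&(abs(l[:,1]-y)<.004);print(y.round(3),mm.sum(),np.median(l[mm,0]) if mm.any() else 0)
# other objects
o=p[(p[:,2]>.008)&(p[:,2]<.16)&(p[:,0]>.35)&(p[:,0]<.8)&(p[:,1]>-.6)&(p[:,1]<.35)]
I=np.zeros((225,475),np.uint8);I[((o[:,0]-.35)/.002).astype(int).clip(0,224),((o[:,1]+.6)/.002).astype(int).clip(0,474)]=1
I=cv2.morphologyEx(I,cv2.MORPH_CLOSE,np.ones((5,5)))
n,L,S,C=cv2.connectedComponentsWithStats(I)
for s in S[1:]:
    if s[4]>60:
        x0,y0=s[1]*.002+.35,s[0]*.002-.6;k=(o[:,0]>=x0)&(o[:,0]<=x0+s[3]*.002)&(o[:,1]>=y0)&(o[:,1]<=y0+s[2]*.002)
        print("obj x",round(x0,3),round(x0+s[3]*.002,3),"y",round(y0,3),round(y0+s[2]*.002,3),"zmax",o[k,2].max().round(3))
E
```

```text
[ 0.5796405  -0.1013949  -0.07179127] 0.0010775985403264075 2591
knob 286 [ 0.0261 -0.0891  0.0971] [[0.0226, -0.1131, 0.0816], [0.0353, -0.066, 0.1036]]
tab 238 [-0.0723 -0.0896  0.0995] [[-0.0754, -0.1057, 0.0817], [-0.0657, -0.0735, 0.1121]]
knobtop 126 [ 0.0282 -0.09    0.1008] [[0.0234, -0.1122, 0.0982], [0.0341, -0.0682, 0.1044]]
tabtop 86 [-0.0712 -0.0903  0.1096] [[-0.075, -0.1056, 0.1058], [-0.0665, -0.0759, 0.1127]]
bar 458 [-0.1223  0.0383  0.0664] [[-0.1281, -0.0154, 0.0604], [-0.1136, 0.0904, 0.0707]]
-0.12 0 0
-0.112 30 0.02800942939208296
-0.104 30 0.025903059394220194
-0.096 33 0.026716512577157844
-0.088 33 0.02636846507436761
-0.08 30 0.02652173258458345
-0.072 39 0.027084304744877614
-0.064 12 0.029421460873524288
obj x 0.35 0.618 y -0.6 -0.358 zmax 0.16
obj x 0.35 0.472 y -0.444 -0.26 zmax 0.159
obj x 0.388 0.46 y -0.474 -0.386 zmax 0.157
obj x 0.45 0.674 y -0.236 0.032 zmax 0.114
obj x 0.51 0.584 y 0.11 0.176 zmax 0.036
obj x 0.586 0.646 y -0.374 -0.334 zmax 0.031
obj x 0.606 0.672 y 0.088 0.162 zmax 0.03
obj x 0.616 0.8 y -0.6 -0.454 zmax 0.16
obj x 0.66 0.698 y -0.38 -0.364 zmax 0.021
obj x 0.66 0.8 y 0.198 0.292 zmax 0.16
obj x 0.698 0.728 y 0.16 0.19 zmax 0.141
obj x 0.732 0.8 y -0.396 -0.248 zmax 0.04
obj x 0.73 0.8 y 0.03 0.186 zmax 0.16
obj x 0.768 0.8 y -0.534 -0.42 zmax 0.038
obj x 0.77 0.8 y 0.288 0.35 zmax 0.064
```

```bash
cat >> h.py <<'E'
from scipy.spatial.transform import Rotation as R
t=np.load("t.npy")
Rf=R.from_euler("z",t[2])
Rdown=R.from_matrix(np.array([[0,1,0],[1,0,0],[0,0,-1.]]))  # tool y along fixture x, z down
def world(X,Y,Z): return Rf.apply([X,Y,Z])+np.r_[t[:2],0]
def rel(p,Rw,base=None):
    from workcell import read_state
    if base is None:
        s=read_state();q=s["tool_rot"];base=(s["eef_pos"],R.from_quat(np.r_[q[1:],q[0]]))
    d=base[1].inv().apply(p-base[0])/.2; r=(base[1].inv()*Rw).as_rotvec()/np.radians(60)
    print("shift",d.round(3),"turn",r.round(3))
def fix(X,Y,Z,turn=0,tilt=0):  # mm, turn anticlockwise about z, tilt about fixture y (rad)
    return world(X/1e3,Y/1e3,Z/1e3),Rf*R.from_euler("z",turn)*R.from_euler("y",tilt)*Rdown
E
python3 -c "
from h import *
rel(*fix(30,-90,180))"
```

```text
shift [-3.167 -2.931  0.157] turn [-1.00e-03  1.00e-03  1.29e+00]
```

>>> drive_tool([
  [[-0.2,-0.18,0],[0,0,0],1],
  [[-0.4,-0.37,0],[0,0,0],1],
  [[-0.6,-0.56,0],[0,0,0],1],
  [[-0.8,-0.74,0],[0,0,0],1],
  [[-1,-0.93,0],[0,0,0],1],
])

```text
clock: 0.72
eef_pos: [0.3039, 0.3135, 0.2113]
tool_rot: [0.0, 0.145, 0.989, -0.0]
force: [0.8, -0.5, -0.6]
finger_gap: 0.0854
finger_force: 0.0
```

>>> drive_tool([
  [[-0.2,-0.18,0],[0,0,0],1],
  [[-0.4,-0.37,0],[0,0,0],1],
  [[-0.6,-0.56,0],[0,0,0],1],
  [[-0.8,-0.74,0],[0,0,0],1],
  [[-1,-0.93,0],[0,0,0],1],
])

```text
clock: 1.35
eef_pos: [0.442, 0.0777, 0.2113]
tool_rot: [-0.0, 0.145, 0.989, 0.0]
force: [1.1, -0.2, -0.7]
finger_gap: 0.085
finger_force: 0.0
```

>>> drive_tool([
  [[-0.2,-0.18,0],[0,0,0.16],1],
  [[-0.4,-0.37,0],[0,0,0.32],1],
  [[-0.6,-0.56,0],[0,0,0.48],1],
  [[-0.8,-0.74,0],[0,0,0.64],1],
  [[-1,-0.93,0],[0,0,0.8],1],
  [[-1,-0.93,0],[0,0,0.8],1],
])

```text
clock: 2.1
eef_pos: [0.5806, -0.1598, 0.2096]
tool_rot: [-0.001, 0.537, 0.843, -0.0]
force: [-0.2, 1.3, -0.3]
finger_gap: 0.0854
finger_force: 0.0
```

```bash
python3 -c "
from h import *
rel(*fix(30,-90,180))"
```

```text
shift [-0.2    0.031  0.148] turn [-0.001 -0.     0.485]
```

>>> drive_tool([
  [[-0.1,0.02,0.07],[0,0,0.16],0.3],
  [[-0.2,0.03,0.14],[0,0,0.32],0.3],
  [[-0.2,0.03,0.15],[0,0,0.485],0.3],
  [[-0.2,0.03,0.15],[0,0,0.485],0.3],
  [[-0.2,0.03,0.15],[0,0,0.485],0.3],
])

```text
clock: 2.72
eef_pos: [0.6019, -0.1892, 0.1817]
tool_rot: [-0.0, 0.729, 0.685, 0.0]
force: [-0.1, -0.4, 0.1]
finger_gap: 0.0557
finger_force: 0.0
```

```bash
python3 - <<'E'
from h import *
from workcell import *
import cv2
s=read_state();print(s["finger_gap"])
rel(*fix(30,-90,97))
c=read_camera("wrist");cv2.imwrite("pics/w1.png",c["frame"][:,:,::-1])
q=s["tool_rot"];T=np.eye(4);T[:3,:3]=R.from_quat(np.r_[q[1:],q[0]]).as_matrix();T[:3,3]=s["eef_pos"]
P=cloud(c,T@c["tool_from_camera"])[c["depth"]>0]
l=Rf.inv().apply(P-np.r_[t[:2],0])
m=(abs(l[:,0]-.03)<.03)&(abs(l[:,1]+.09)<.03)&(l[:,2]>.094)&(l[:,2]<.112)
if m.sum()>10:
    r=cv2.minAreaRect((l[m,:2]*1e3).astype(np.float32));print("knob",r,m.sum(),l[m,2].mean())
m=(abs(l[:,0]+.07)<.03)&(abs(l[:,1]+.09)<.03)&(l[:,2]>.1)&(l[:,2]<.12)
if m.sum()>10:print("tab",cv2.minAreaRect((l[m,:2]*1e3).astype(np.float32)),m.sum())
E
```

```text
0.055703875453580715
shift [-0.02   0.008  0.424] turn [ 0.    -0.     0.009]
knob ((29.043533325195312, -90.30927276611328), (11.490097045898438, 45.241493225097656), 0.5567372441291809) 590 0.09905820630670183
tab ((-70.85021209716797, -90.72514343261719), (8.491264343261719, 29.43898582458496), 0.30019107460975647) 373
```

View pics/w1.png

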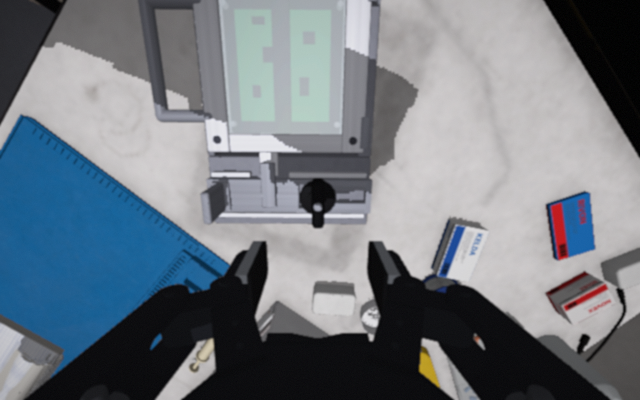

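The knob wing is at pixel (318,200), centred between the fingers. The fit agrees within about 1 mm and the knob angle is about 0. Descending to grip it.

>>> drive_tool([
  [[-0.02,0.005,0.15],[0,0,0.01],0.3],
  [[-0.02,0.005,0.3],[0,0,0.01],0.3],
  [[-0.02,0.005,0.42],[0,0,0.01],0.3],
  [[-0.02,0.005,0.42],[0,0,0.01],0.0],
  [[-0.02,0.005,0.42],[0,0,0.01],-1],
  [[-0.02,0.005,0.42],[0,0,0.01],-1],
  [[-0.02,0.005,0.42],[0,0,0.01],-1],
  [[-0.02,0.005,0.42],[0,0,0.01],-1],
], grip_force=40)

```text
clock: 3.78
eef_pos: [0.6031, -0.1941, 0.0981]
tool_rot: [0.0, 0.734, 0.679, 0.0]
force: [0.8, -0.2, -0.3]
finger_gap: -0.0002
finger_force: 0.0
```

```bash
python3 - <<'E'
from workcell import *
import cv2
s=read_state();print(s["finger_gap"],s["finger_force"],s["force"])
c=read_camera("side")["frame"][120:300,240:420,::-1]
d=read_camera("scene")["frame"][150:330,260:440,::-1]
import numpy as np
cv2.imwrite("pics/s1.png",cv2.resize(np.hstack([c,d]),None,fx=2.2,fy=2.2))
E
```

```text
-0.00023638891401212602 0.0 [ 0.75529339 -0.24456691 -0.30683481]
```

View pics/s1.png

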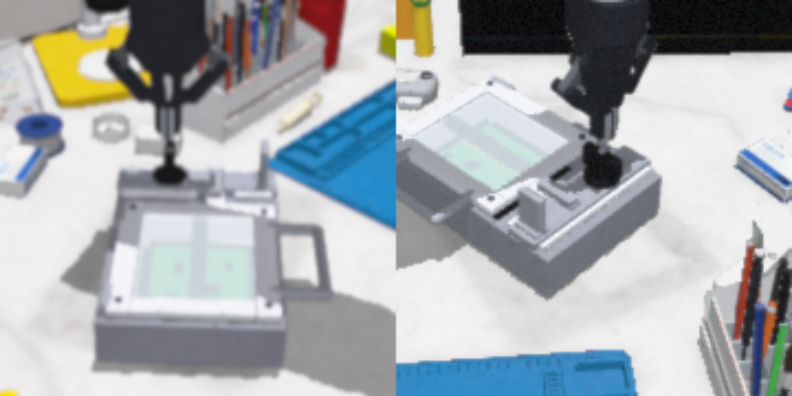

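The gripper is above the knob at crop pixel (170,175), but the gap reads shut. I'll check the real fingertip height from depth.

```bash
python3 - <<'E'
from h import *
from workcell import *
print("tips",tcp_to_tips)
for n in("side","scene"):
    c=read_camera(n);P=cloud(c);l=Rf.inv().apply(P.reshape(-1,3)-np.r_[t[:2],0])*1e3;col=c["frame"].reshape(-1,3)
    m=(abs(l[:,0]-30)<28)&(abs(l[:,1]+90)<28)&(l[:,2]>60)&(l[:,2]<150)
    for z in range(66,150,6):
        k=m&(abs(l[:,2]-z)<3)
        if k.sum()>2:print(n,z,k.sum(),"x",np.percentile(l[k,0],[5,50,95]).round(0),"y",np.percentile(l[k,1],[5,50,95]).round(0),"col",col[k].mean(1).mean().round(0))
E
```

```text
tips 0.019
side 66 108 x [ 4. 24. 57.] y [-107.  -75.  -66.] col 138.0
side 72 76 x [15. 28. 46.] y [-101.  -84.  -71.] col 54.0
side 78 12 x [24. 30. 36.] y [-83. -68. -66.] col 26.0
side 84 13 x [24. 28. 34.] y [-73. -68. -65.] col 24.0
side 90 15 x [24. 31. 35.] y [-73. -68. -67.] col 28.0
side 96 31 x [24. 28. 36.] y [-106.  -77.  -66.] col 81.0
side 102 31 x [27. 30. 34.] y [-107.  -86.  -70.] col 59.0
side 120 10 x [22. 30. 41.] y [-86. -80. -79.] col 145.0
side 126 30 x [21. 31. 43.] y [-84. -81. -77.] col 133.0
side 132 26 x [18. 31. 44.] y [-84. -81. -77.] col 105.0
side 138 30 x [19. 32. 44.] y [-84. -81. -78.] col 99.0
side 144 31 x [18. 29. 45.] y [-84. -81. -78.] col 99.0
scene 66 147 x [ 3. 17. 54.] y [-115. -107.  -68.] col 171.0
scene 72 68 x [11. 20. 43.] y [-109. -100.  -77.] col 57.0
scene 78 48 x [13. 23. 27.] y [-108.  -91.  -76.] col 29.0
scene 84 36 x [23. 24. 30.] y [-113.  -96.  -74.] col 28.0
scene 90 38 x [22. 24. 34.] y [-113.  -98.  -72.] col 28.0
scene 96 42 x [23. 25. 30.] y [-113.  -93.  -74.] col 27.0
scene 102 72 x [23. 28. 33.] y [-111.  -95.  -72.] col 43.0
scene 108 4 x [25. 27. 29.] y [-96. -92. -91.] col 103.0
scene 120 5 x [23. 24. 33.] y [-101.  -98.  -90.] col 131.0
scene 126 22 x [19. 25. 36.] y [-102.  -99.  -91.] col 102.0
scene 132 27 x [17. 23. 40.] y [-102.  -97.  -85.] col 72.0
scene 138 26 x [16. 24. 40.] y [-102.  -98.  -86.] col 78.0
scene 144 25 x [17. 21. 32.] y [-102.  -96.  -86.] col 67.0
```

```bash
python3 - <<'E'
from h import *
from workcell import *
import cv2
s=read_state();print(s["eef_pos"])
out=[]
for n,(u0,v0) in(("side",(290,150)),("scene",(315,175))):
    c=read_camera(n);f=cv2.resize(c["frame"][v0:v0+66,u0:u0+66,::-1].copy(),None,fx=6,fy=6,interpolation=cv2.INTER_NEAREST)
    M=np.linalg.inv(c["pose"])
    for z in range(70,140,10):
        q=M@np.r_[world(.03,-.09,z/1e3),1];u=c["fx"]*q[0]/q[2]+c["cx"];v=c["fy"]*q[1]/q[2]+c["cy"]
        cv2.circle(f,(int((u-u0)*6),int((v-v0)*6)),3,(0,0,255) if z!=100 else (0,255,0),-1);cv2.putText(f,str(z),(int((u-u0)*6)+60,int((v-v0)*6)),0,.4,(0,0,255),1)
    out.append(f)
cv2.imwrite("pics/z.png",np.hstack(out))
E
```

```text
[ 0.60279922 -0.19395571  0.09751371]
```

View pics/z.png

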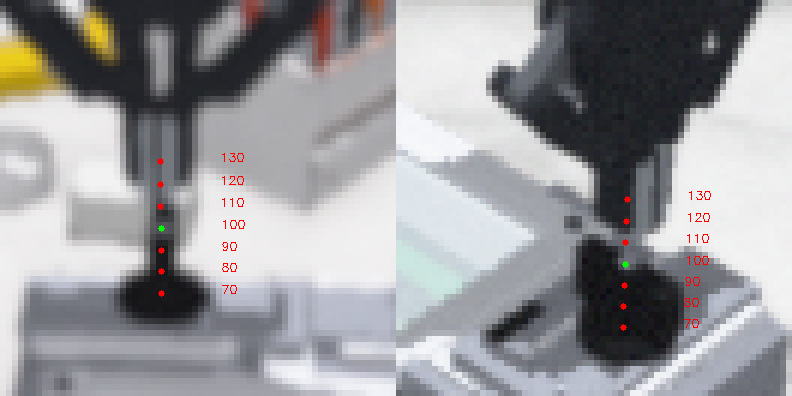

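The fingertips end at about z = 105–110, just above the wing. The real tips are therefore about 27 mm higher than the reported TCP implies. I'll reopen, go 25 mm lower and grip again.

>>> drive_tool([
  [[0,0,0],[0,0,0],0.1],
  [[0,0,0],[0,0,0],0.1],
  [[0,0,0],[0,0,0],0.1],
  [[0,0,0.06],[0,0,0],0.1],
  [[0,0,0.12],[0,0,0],0.1],
  [[0,0,0.12],[0,0,0],0.1],
], grip_force=40)

```text
clock: 4.82
eef_pos: [0.6014, -0.1933, 0.0714]
tool_rot: [-0.002, 0.734, 0.679, -0.001]
force: [-0.2, -0.5, -0.8]
finger_gap: 0.0468
finger_force: 0.0
```

>>> drive_tool([
  [[0,0,0],[0,0,0],-1],
  [[0,0,0],[0,0,0],-1],
  [[0,0,0],[0,0,0],-1],
  [[0,0,0],[0,0,0],-1],
  [[0,0,0],[0,0,0],-1],
])

```text
clock: 5.45
eef_pos: [0.602, -0.1939, 0.074]
tool_rot: [-0.0, 0.734, 0.679, -0.0]
force: [-5.3, 1.0, 5.5]
finger_gap: 0.0104
finger_force: 40.5
```

>>> drive_tool([
  [[0,0,-0.01],[0,0,-0.1],-1],
  [[0,0,-0.01],[0,0,-0.2],-1],
  [[0,0,-0.01],[0,0,-0.3],-1],
  [[0,0,-0.01],[0,0,-0.4],-1],
  [[0,0,-0.01],[0,0,-0.5],-1],
  [[0,0,-0.01],[0,0,-0.6],-1],
  [[0,0,-0.01],[0,0,-0.7],-1],
])

```text
clock: 6.32
eef_pos: [0.6018, -0.1938, 0.0741]
tool_rot: [-0.001, 0.44, 0.898, -0.0]
force: [-2.5, -0.7, -4.1]
finger_gap: 0.0105
finger_force: 39.9
```

>>> drive_tool([
  [[0,0,0],[0,0,-0.1],-1],
  [[0,0,0],[0,0,-0.2],-1],
  [[0,0,0],[0,0,-0.3],-1],
  [[0,0,0],[0,0,-0.4],-1],
  [[0,0,0],[0,0,-0.5],-1],
  [[0,0,0],[0,0,-0.58],-1],
  [[0,0,0],[0,0,-0.63],-1],
  [[0,0,0],[0,0,-0.63],-1],
])

```text
clock: 7.32
eef_pos: [0.6017, -0.1939, 0.0741]
tool_rot: [-0.001, 0.128, 0.992, 0.0]
force: [-3.6, -1.3, -6.1]
finger_gap: 0.0105
finger_force: 39.7
```

>>> drive_tool([
  [[0,0,0],[0,0,0],0.0],
  [[0,0,0],[0,0,0],0.0],
  [[0,0,0],[0,0,0],0.0],
  [[0,0,-0.15],[0,0,0],0.0],
  [[0,0,-0.3],[0,0,0],0.0],
  [[0,0,-0.45],[0,0,0],0.0],
  [[0,0,-0.5],[0,0,0],0.0],
])

```text
clock: 8.2
eef_pos: [0.6042, -0.1944, 0.1781]
tool_rot: [0.002, 0.127, 0.992, -0.001]
force: [-0.2, 0.3, -0.1]
finger_gap: 0.0431
finger_force: 0.0
```

```bash
cat >> h.py <<'E'
def look(*names):
    from workcell import read_camera,read_state
    L=[]
    for n in names:
        s=read_state();c=read_camera(n);T=None
        if n=="wrist":
            q=s["tool_rot"];T=np.eye(4);T[:3,:3]=R.from_quat(np.r_[q[1:],q[0]]).as_matrix();T[:3,3]=s["eef_pos"];T=T@c["tool_from_camera"]
        L.append(cloud(c,T)[c["depth"]>0])
    return Rf.inv().apply(np.vstack(L)-np.r_[t[:2],0])*1e3
E
python3 - <<'E'
from h import *
import cv2
l=look("wrist","scene","side")
for n,x,z0,z1 in(("knob",30,94,105),("tab",-80,104,114)):
    m=(abs(l[:,0]-x)<35)&(abs(l[:,1]+90)<30)&(l[:,2]>z0)&(l[:,2]<z1)
    if m.sum()>5:print(n,cv2.minAreaRect(l[m,:2].astype(np.float32)),m.sum(),np.median(l[m],0))
rel(*fix(-70,-90,150))
E
```

```text
knob ((29.101402282714844, -90.01679229736328), (16.762353897094727, 47.96199035644531), 80.08981323242188) 808 [ 27.13105489 -90.25308151  99.30835664]
tab ((-71.59423065185547, -89.76290130615234), (34.19407653808594, 9.570425987243652), 88.37361145019531) 535 [-71.07155488 -90.39907586 108.57019243]
shift [ 0.492 -0.088  0.126] turn [0.    0.    1.325]
```

The knob is at about 80° (its stop) and the tab is still home. Next, the tab.

>>> drive_tool([
  [[0.1,-0.02,0],[0,0,0.15],0.0],
  [[0.2,-0.04,0],[0,0,0.3],0.0],
  [[0.3,-0.06,0],[0,0,0.45],0.0],
  [[0.4,-0.08,0],[0,0,0.6],0.0],
  [[0.49,-0.088,0.06],[0,0,0.75],0.0],
  [[0.49,-0.088,0.12],[0,0,0.9],0.0],
  [[0.49,-0.088,0.12],[0,0,1.0],0.0],
  [[0.49,-0.088,0.12],[0,0,1.0],0.0],
])

```text
clock: 9.35
eef_pos: [0.5026, -0.1857, 0.1499]
tool_rot: [-0.001, 0.606, 0.796, -0.0]
force: [0.3, -0.5, -0.4]
finger_gap: 0.0431
finger_force: 0.0
```

```bash
python3 -c "
from h import *
rel(*fix(-70.8,-90.5,86))"
```

```text
shift [-0.005 -0.001  0.319] turn [-0.002 -0.002  0.326]
```

>>> drive_tool([
  [[0,0,0],[0,0,0.16],0.0],
  [[0,0,0],[0,0,0.325],0.0],
  [[0,0,0.12],[0,0,0.325],0.0],
  [[0,0,0.24],[0,0,0.325],0.0],
  [[0,0,0.32],[0,0,0.325],0.0],
  [[0,0,0.32],[0,0,0.325],0.0],
])

```text
clock: 10.1
eef_pos: [0.5024, -0.1856, 0.0859]
tool_rot: [-0.002, 0.732, 0.682, -0.0]
force: [-0.2, -0.5, 0.8]
finger_gap: 0.0426
finger_force: 0.0
```

>>> drive_tool([
  [[0,0,0],[0,0,0],-0.3],
  [[0,0,0],[0,0,0],-1],
  [[0,0,0],[0,0,0],-1],
  [[0,0,0],[0,0,0],-1],
  [[0,0,0],[0,0,0],-1],
])

```text
clock: 10.72
eef_pos: [0.5022, -0.1864, 0.0883]
tool_rot: [-0.0, 0.732, 0.681, -0.001]
force: [-6.2, -0.0, 5.1]
finger_gap: 0.0056
finger_force: 39.2
```

```bash
python3 -c "
from h import *
rel(*fix(-104.5,-90.5,86))"
```

```text
shift [-0.001 -0.167  0.012] turn [-0.002  0.001 -0.   ]
```

>>> drive_tool([
  [[0,-0.03,0],[0,0,0],-1],
  [[0,-0.06,0],[0,0,0],-1],
  [[0,-0.09,0],[0,0,0],-1],
  [[0,-0.12,0],[0,0,0],-1],
  [[0,-0.15,0],[0,0,0],-1],
  [[0,-0.17,0],[0,0,0],-1],
  [[0,-0.17,0],[0,0,0],-1],
])

```text
clock: 11.6
eef_pos: [0.4694, -0.1841, 0.0882]
tool_rot: [0.001, 0.732, 0.681, -0.0]
force: [1.0, 0.3, 6.6]
finger_gap: 0.0053
finger_force: 40.3
```

>>> drive_tool([
  [[0,0,0],[0,0,0],0.0],
  [[0,0,0],[0,0,0],0.0],
  [[0,0,0],[0,0,0],0.0],
  [[0,0,-0.15],[0,0,0],0.0],
  [[0,0,-0.3],[0,0,0],0.0],
  [[0,0,-0.4],[0,0,0],-0.3],
  [[0,0,-0.4],[0,0,0],-0.3],
])

```text
clock: 12.48
eef_pos: [0.4705, -0.1843, 0.1686]
tool_rot: [0.001, 0.732, 0.681, 0.0]
force: [-0.1, -0.8, -1.1]
finger_gap: 0.0301
finger_force: 0.0
```

```bash
python3 - <<'E'
from h import *
import cv2
l=look("wrist","scene","side")
for n,x,y,z0,z1 in(("knob",30,-90,94,105),("tab",-90,-90,104,114),("bar",-122,37,55,75)):
    m=(abs(l[:,0]-x)<(8 if n=="bar" else 35))&(abs(l[:,1]-y)<35)&(l[:,2]>z0)&(l[:,2]<z1)
    if m.sum()>5:print(n,cv2.minAreaRect(l[m,:2].astype(np.float32)),m.sum(),np.median(l[m],0))
rel(*fix(-122,37.5,150))
E
```

```text
knob ((28.975757598876953, -90.30416870117188), (16.321847915649414, 46.76457977294922), 75.56674194335938) 877 [ 26.72452254 -89.55146198  99.07663183]
tab ((-103.53079223632812, -89.7954330444336), (33.06251907348633, 9.590292930603027), 88.24957275390625) 403 [-104.03975901  -89.67845669  108.66080073]
bar ((-122.56312561035156, 37.08435821533203), (13.5739164352417, 69.7230224609375), 0.12672019004821777) 1521 [-123.0409822   39.2427781   65.9918513]
shift [ 0.636 -0.087  0.082] turn [-0.002 -0.001 -0.   ]
```

The bar is drawn by about 33–34 mm and the knob is free. Now the pull bar.

>>> drive_tool([
  [[0.16,-0.02,0.02],[0,0,0],-0.3],
  [[0.32,-0.04,0.04],[0,0,0],-0.3],
  [[0.48,-0.07,0.06],[0,0,0],-0.3],
  [[0.636,-0.088,0.08],[0,0,0],-0.3],
  [[0.636,-0.088,0.08],[0,0,0],-0.3],
  [[0.636,-0.088,0.08],[0,0,0],-0.3],
])

```text
clock: 13.38
eef_pos: [0.4609, -0.0559, 0.1508]
tool_rot: [-0.0, 0.732, 0.681, -0.0]
force: [0.5, 0.7, -0.4]
finger_gap: 0.03
finger_force: 0.0
```

```bash
python3 -c "
from h import *
rel(*fix(-122.5,37.5,48))"
```

```text
shift [ 0.003 -0.004  0.514] turn [-0.001  0.     0.   ]
```

>>> drive_tool([
  [[0,0,0.13],[0,0,0],-0.3],
  [[0,0,0.26],[0,0,0],-0.3],
  [[0,0,0.39],[0,0,0],-0.3],
  [[0,0,0.46],[0,0,0],-0.3],
  [[0,0,0.51],[0,0,0],-0.3],
  [[0,0,0.51],[0,0,0],-0.3],
])

```text
clock: 14.12
eef_pos: [0.461, -0.0559, 0.0492]
tool_rot: [-0.0, 0.732, 0.681, -0.0]
force: [0.7, -0.5, 0.2]
finger_gap: 0.0301
finger_force: 0.0
```

>>> drive_tool([
  [[0,0,0],[0,0,0],-0.6],
  [[0,0,0],[0,0,0],-1],
  [[0,0,0],[0,0,0],-1],
  [[0,0,0],[0,0,0],-1],
  [[0,0,0],[0,0,0],-1],
])

```text
clock: 14.75
eef_pos: [0.4612, -0.0556, 0.0496]
tool_rot: [0.0, 0.732, 0.681, 0.0]
force: [-0.7, -0.1, -0.1]
finger_gap: 0.0
finger_force: 0.0
```

```bash
python3 - <<'E'
from h import *
for a in (0,8,16,24,31,38,45):
    r=np.radians(a);d=197*np.array([1-np.cos(r),np.sin(r)])
    print(a,"shift y,z:",(d/200*[1,-1]).round(3))
E
```

```text
0 shift y,z: [ 0. -0.]
8 shift y,z: [ 0.01  -0.137]
16 shift y,z: [ 0.038 -0.272]
24 shift y,z: [ 0.085 -0.401]
31 shift y,z: [ 0.141 -0.507]
38 shift y,z: [ 0.209 -0.606]
45 shift y,z: [ 0.288 -0.697]
```

It closed on nothing again, so the tips are over 18 mm above the reported TCP. I'll reopen, go 24 mm lower and grip.

>>> drive_tool([
  [[0,0,0],[0,0,0],-0.3],
  [[0,0,0],[0,0,0],-0.3],
  [[0,0,0],[0,0,0],-0.3],
  [[0,0,0.06],[0,0,0],-0.3],
  [[0,0,0.12],[0,0,0],-0.3],
  [[0,0,0.12],[0,0,0],-0.3],
])

```text
clock: 15.5
eef_pos: [0.4597, -0.0552, 0.0239]
tool_rot: [-0.001, 0.732, 0.681, -0.001]
force: [-1.0, 0.1, -0.7]
finger_gap: 0.0299
finger_force: 0.0
```

>>> drive_tool([
  [[0,0,0],[0,0,0],-0.6],
  [[0,0,0],[0,0,0],-1],
  [[0,0,0],[0,0,0],-1],
  [[0,0,0],[0,0,0],-1],
  [[0,0,0],[0,0,0],-1],
])

```text
clock: 16.12
eef_pos: [0.4592, -0.0555, 0.0253]
tool_rot: [-0.001, 0.732, 0.681, -0.001]
force: [-5.7, -0.0, 2.6]
finger_gap: 0.0108
finger_force: 39.0
```

```bash
python3 - <<'E'
from h import *
from workcell import *
import cv2
out=[]
for n in("side","scene"):
    c=read_camera(n);M=np.linalg.inv(c["pose"])
    def pr(z,y=.0375):
        q=M@np.r_[world(-.122,y,z/1e3),1];return c["fx"]*q[0]/q[2]+c["cx"],c["fy"]*q[1]/q[2]+c["cy"]
    u,v=map(int,pr(60));u0,v0=u-33,v-40
    f=cv2.resize(c["frame"][v0:v0+66,u0:u0+66,::-1].copy(),None,fx=6,fy=6,interpolation=cv2.INTER_NEAREST)
    for z in range(20,110,20):
        u,v=pr(z);p=(int((u-u0)*6),int((v-v0)*6));cv2.circle(f,p,3,(0,0,255),-1);cv2.putText(f,str(z),(p[0]+60,p[1]),0,.4,(0,0,255),1)
    out.append(f)
cv2.imwrite("pics/z2.png",np.hstack(out))
E
```

```text
(no output)
```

View pics/z2.png

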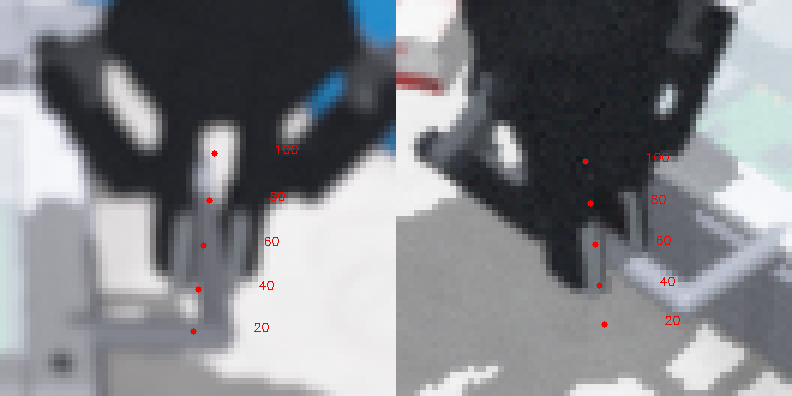

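The pull bar sits between the fingers, at about (210,245) in the left crop, with a gap of 10.8 mm and 39 N. Lifting along the arc.

>>> drive_tool([
  [[0,0.002,-0.069],[0,0,0],-1],
  [[0,0.01,-0.137],[0,0,0],-1],
  [[0,0.021,-0.205],[0,0,0],-1],
  [[0,0.038,-0.272],[0,0,0],-1],
  [[0,0.059,-0.337],[0,0,0],-1],
  [[0,0.085,-0.401],[0,0,0],-1],
  [[0,0.115,-0.462],[0,0,0],-1],
  [[0,0.141,-0.507],[0,0,0],-1],
], grip_force=60)

```text
clock: 17.23
eef_pos: [0.4859, -0.0573, 0.1276]
tool_rot: [-0.002, 0.732, 0.681, -0.002]
force: [-10.9, -1.8, 0.7]
finger_gap: 0.0101
finger_force: 58.4
```

```bash
python3 - <<'E'
from h import *
from workcell import *
s=read_state();p=Rf.inv().apply(s["eef_pos"]-np.r_[t[:2],0])*1e3;print(p,s["finger_gap"],s["force"])
l=look("side","scene")
m=(abs(l[:,1]-37)<75)&(l[:,0]>-75)&(l[:,0]<60)&(l[:,2]>68)&(l[:,2]<68+1.2*(75-l[:,0]))
print(m.sum(),np.degrees(np.median(np.arctan2(l[m,2]-67,75-l[m,0]))))
E
```

```text
[-96.61548968  37.22485149 127.59311571] 0.010079784876694961 [-10.93625629  -1.81743905   0.70966096]
3988 28.701512133665293
```

>>> drive_tool([
  [[0,0.025,-0.045],[0,0,0],-1],
  [[0,0.055,-0.088],[0,0,0],-1],
  [[0,0.086,-0.13],[0,0,0],-1],
  [[0,0.12,-0.17],[0,0,0],-1],
  [[0,0.137,-0.19],[0,0,0],-1],
  [[0,0.137,-0.19],[0,0,0],-1],
  [[0,0.137,-0.19],[0,0,0],-1],
])

```text
clock: 18.2
eef_pos: [0.5145, -0.0594, 0.1667]
tool_rot: [-0.001, 0.732, 0.681, -0.001]
force: [-10.5, -0.6, 6.6]
finger_gap: 0.0099
finger_force: 58.7
```

```bash
python3 - <<'E'
from h import *
from workcell import *
import cv2
s=read_state();p=Rf.inv().apply(s["eef_pos"]-np.r_[t[:2],0])*1e3;print(p,s["finger_gap"],s["finger_force"],s["force"])
l=look("side","scene")
m=(abs(l[:,1]-37)<75)&(l[:,0]>-60)&(l[:,0]<60)&(l[:,2]>68)&(l[:,2]<68+1.5*(75-l[:,0]))
a=np.degrees(np.arctan2(l[m,2]-62,75-l[m,0]))
print(m.sum(),np.percentile(a,[10,50,75,90]))
m=(abs(l[:,0]+90)<35)&(abs(l[:,1]+90)<30)&(l[:,2]>100)&(l[:,2]<114);print("tab",m.sum(),np.median(l[m],0) if m.any() else 0)
f=np.hstack([cv2.resize(read_camera("side")["frame"][100:300,220:420,::-1],None,fx=1.9,fy=1.9),cv2.resize(read_camera("scene")["frame"][100:300,200:400,::-1],None,fx=1.9,fy=1.9)])
cv2.imwrite("pics/end.png",f)
E
```

```text
[-68.02252369  37.20348727 166.65400245] 0.009850169180689311 58.66091966629028 [-10.46113482  -0.5871101    6.55157716]
2844 [43.76226249 45.0323359  46.24366117 51.87723123]
tab 116 [-104.89360412  -89.48633472  108.53270137]
```

View pics/end.png

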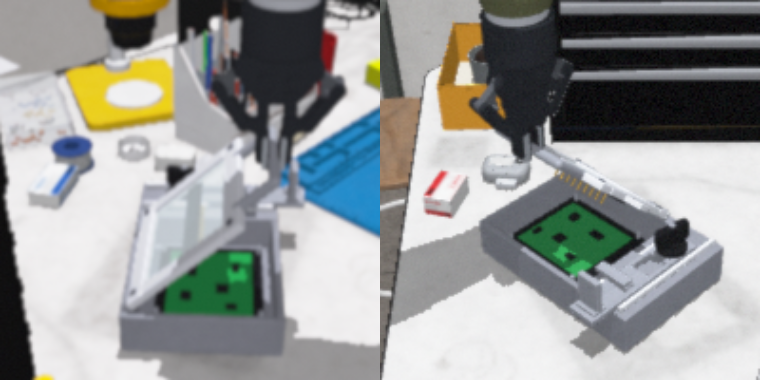

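The lid is held at about 45°, the tab is drawn (X ≈ -105), the knob is free and the bystanders are untouched.

```bash
python3 -c "
from workcell import *
print(close_job())"
```

```text
the job is handed in; nothing more can be done
None
```

I handed the job in with the knob turned to its stop, the lock bar drawn about 34 mm, and the gripper holding the lid at about 45° by its pull bar; the bystanders were left alone. No verdict came back.

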